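Pack the bench kit into its storage box

TASK

Clear up the soldering bench: pack the battery and the jar upright on the floor of the grey box, in the gap between the tin and the reel that are already in it, which stay in the box; all four must stand flat on the box's floor. Stack the second tin squarely on top of the tin in the box, edges lined up. Put everything down gently without dropping or forcing it, keep things upright, and leave the rest of the bench as it is.

Things in the scene. Friction and masses are not known exactly. Their poses are not given: they have to be found in the camera images.
- box: Grey open-topped plastic box, fixed to the table, outside 80 (x) x 285 (y) x 50 (z) mm, walls and floor 4 mm thick, so inside 72 x 277 mm and 46 mm deep. Origin at the centre of its underside (the inner floor is 4 mm higher); x across its narrow way, y along its length, z up. It starts with the lower tin at one end and the reel at the other, with a gap of about 122 mm between them.
- tin_low: Closed plain metal tin with flat lid, 56 (x) x 76 (y) x 58 (z) mm, about 0.35 kg, standing on the box's floor at one end of the box (either end), its 76 mm side along the box's length. Origin at the centre of its underside, z up.
- reel: Reel of solder standing on its flange in the other end of the box: diameter 70 mm, height 58 mm, black flanges, metal between. Origin at the centre of its underside, z up. It is to stay in the box.
- battery: Sealed battery, black block with pale labels on its two narrow faces, standing upright on the table: 62 (x) x 48 (y) x 94 (z) mm, with two small brass terminals 6 mm high on top; about 0.6 kg. Origin at the centre of its underside, z up. Beside the jar it fits the gap freely only with its 62 mm way across the box.
- jar: Round amber jar with black lid of the same diameter and a paper band, standing on the table: diameter 60 mm, height 95 mm, about 0.3 kg. Origin at the centre of its underside, z up.
- tin_top: The second tin, the twin of the lower one, standing on the table: 56 (x) x 76 (y) x 58 (z) mm, about 0.3 kg. Origin at the centre of its underside, z up. A half turn about z makes no difference.
- mug: Bystander: blue ceramic mug, rim radius 41 mm, height 95 mm, handle at its +y. Origin at the centre of its underside.
- meter: Bystander: black multimeter lying on its back, 75 (x) x 145 (y) x 34 mm (43 mm at its dial). Origin at the centre of its underside.
- cleaner: Bystander: small round steel tip-cleaner cup with brass filling, diameter 50 mm, height 40 mm, among the things to be packed. Origin at the centre of its underside.
- driver: Bystander: screwdriver 200 mm long lying on the table to the left of the box, handle orange. Origin at the middle of its underside, x along it.
- drink: Bystander: amber drinks bottle, diameter 64 mm, height 210 mm, at the far right. Origin at the centre of its underside.
- tape: Bystander: roll of black tape lying flat, outer diameter 92 mm, height 19 mm. Origin at the centre of its underside.
Things that resemble listed ones, but are neither listed nor needed, are in the scene too. What is shaped like the tin_top but purple is not meant.

How it is judged:
By the outcome, as a careful person would: the job done as asked, in the order asked, and still so for the second after the job is handed in, with the robot touching nothing.
It also fails if it takes over 72 s, if anything falls off the work surface, if the arm or the gripper's body presses on something with over 40 N, if the wrist force passes 120 N, or if a joint passes its speed limit or range.

ROBOT

A 6-joint arm with a two-finger parallel gripper is mounted at the origin on the work surface. World frame = base frame: x ahead of the robot, y to its left, z up, the work surface at z = 0. Lengths are in mm, angles in degrees, forces in N, time in s.
With the tool pointing down it reaches from about 300 to 850 mm from the base axis. Payload 4.2 kg.
Tool frame: the origin (TCP) lies midway between the tips of the shut fingers; the grasp point (between the pads) lies 19 mm behind it (env.grasp_offset is the distance from the TCP to the grasp point, in mm); z points along the fingers, y is the line along which they close (so a half turn about z gives the same grasp; the last joint's range is limited). The gripper opens to 91 mm and grips with 3 to 60 N. Pads are 32 mm wide; open, the fingers measure 118 mm over their backs; the gripper's body (76 mm by 178 mm) begins 60 mm behind the grasp point.
Start: joints at [71.161, 18.312, 89.639, -0, 72.044, -1.146], TCP at [174.755, 547.821, 182.076] pointing down, gripper open.
Joint ranges: [-177.97, 177.97], [-48.28, 115.42], [12.27, 149.76], [-77.06, 257.06], [2.81, 150.46], [-146.56, 146.56]. Speed limits (degrees/s): [147.25, 147.25, 180, 180, 180, 180].

INTERFACE

Orientations are given as [roll, pitch, yaw] about the fixed x, y, z axes, in that order (R = Rz(yaw) Ry(pitch) Rx(roll)).
In Python, from workcell import env, optics gives the robot as it stands. The module is installed in compiled form; this text tells all that it offers.
- The arm moves only by the tool send_rows, never from a script. Its argument "targets" is a list that holds one entry, the list of rows, each a list of 7 numbers: the turn, a rotation vector about the world's x, y, z scaled (see below), then the shift along the world's x, y, z scaled (see below), then the closure, from -1 (fully open) to 1 (shut). In form: [[[rx, ry, rz, x, y, z, gripper], ...]]. A call has 1 to 12 rows; each row shifts and turns the commanded pose from where the row before left it; what a row does not reach is not made up. The controller multiplies each number of a shift by 0.2 m and each number of a turn by pi/2 rad. A row lasts 1/10 s, in which the tool goes at most 50 mm and 8.59 degrees, less where a joint would pass 70% of its speed; a pose out of reach is approached as far as the arm can. A call with a number of a shift or a turn outside -1 to 1 is refused whole. A call with a gripper value outside its range is refused whole. The fingers move at their own pace and stop on an object; "grip_force" is the grip in N (left out, the last holds). Time passes only in rows, so rows that do not move let the fingers close. It gives the time, the measured TCP pose, the force, the opening and the grip force at its end, in the units of the state.
- env.state(): the state, without advancing time (a new reading comes with each control period).
- optics.grab_frame(name): name is "scene" or "top"; returns (picture, depth): 384x512x3 uint8, red, green, blue; 384x512 float32, mm along the optical axis (not along the pixel's ray), 0 where there is no reading.
- optics.camera_info(name): a dict with "camera_matrix" (3x3 intrinsics, pixels), "R" (3x3) and "t" (3): a world point X has camera coordinates R X + t. Camera axes: x right, y down, z forward; pixel columns grow to the right and rows downward; lengths in mm; the calibration is good to about 2 mm. A picture is of the moment at which its call begins. camera_info takes no time and is no camera call.
- env.job_done(): hands the job in; it is judged then, once.
Trained networks look in the newest picture that a camera, given by its name, has taken for a name from the list of things; names that differ only in an ending like _2 or _b are one class to them, and where a whole thing is asked for, a point or a joint stands for the part that bears it (a point fixed in the world has none). Each returns a list of dicts, best first, with "conf" (0 to 1); they miss things now and then, are a little off and sometimes report something else, mostly with a low value. They report only what shows in the picture. A call takes as long as a camera call. They do not tell look-alikes from the thing itself.
- optics.silhouettes(camera, name): "mask" (384x512 bool, what is visible of it) and "at" ([column, row] in pixels, amid what is visible of it).
- optics.place_of(camera, name): "at" ([column, row] in pixels: a listed point, or the origin of a listed thing).
The state is a dict: "time_s": time; "qpos": joint angles; "qvel": joint speeds; "effort": joint torques, N m; "ee_pos": TCP position; "ee_rot": TCP orientation; "force": force on the tool from outside, world axes, zero at the start; "torque": the same for the moment, N m; "gripper_width": finger opening in mm; "gripper_force": force on a finger pad.
Only numpy, scipy, OpenCV 4.12 (cv2) and the standard library are available. Lean on these libraries where they do the work, as an engineer would, in place of code of your own. Each camera call takes 0.05 s, during which the arm holds its last target. There are 200 camera calls.

## Working session

There is one attempt and no reset: what is moved stays moved. The work goes in short steps, Python scripts to look and compute and a tool call to move; the robot and the scene stay as the last step left them, time stands still between calls to the robot, and variables do not carry over. Pictures are saved under pics/ and viewed, at most 13 in all, crops included, and the job is handed in when it is done.

Besides the shell and the picture viewer there is one more tool, called after "Call:" in YAML: its name, and indented under it one key for each argument. send_rows: Moves the arm, as the interface text tells. Its arguments: {"type":"object","properties":{"targets":{"type":"array"},"grip_force":{"type":"number"}},"required":["targets"]}

```bash
mkdir -p pics
cat > h.py <<'E'
import numpy as np, cv2
from workcell import env, optics
def cloud(cam, d):
    i=optics.camera_info(cam); K=np.array(i["camera_matrix"]);R=np.array(i["R"]);t=np.array(i["t"])
    v,u=np.mgrid[:384,:512]
    P=np.stack([(u-K[0,2])/K[0,0]*d,(v-K[1,2])/K[1,1]*d,d],-1)
    W=(P-t)@R; W[d==0]=np.nan
    return W
E
python3 - <<'E'
from h import *
ims=[]
for c in ["scene","top"]:
    p,d=optics.grab_frame(c); np.save(f"{c}_d.npy",d); np.save(f"{c}_p.npy",p)
    ims.append(p)
    i=optics.camera_info(c); print(c, np.round(-np.array(i["R"]).T@np.array(i["t"])), np.round(i["R"],2).tolist(), np.round(i["camera_matrix"]).tolist())
for n,p in zip(["scene","top"],ims): cv2.imwrite(f"pics/{n}0.png",cv2.resize(p[:,:,::-1],(800,600),interpolation=cv2.INTER_CUBIC))
for c in ["top","scene"]:
    W=cloud(c,np.load(f"{c}_d.npy"))
    for n in ["box","tin_low","reel","battery","jar","tin_top","mug","meter","cleaner","driver","drink","tape"]:
        for s in optics.silhouettes(c,n):
            if s["conf"]<.3: continue
            w=W[s["mask"]]; w=w[~np.isnan(w[:,0])]
            if len(w): print(c,n,round(s["conf"],2),np.round(s["at"]),np.round(np.percentile(w,[3,97],axis=0)).tolist())
print(env.state(), env.grasp_offset)
E
```

```text
scene [1216. -831. 1007.] [[0.79, 0.61, -0.0], [0.41, -0.54, -0.74], [-0.45, 0.58, -0.68]] [[477.0, 0.0, 256.0], [0.0, 477.0, 199.0], [0.0, 0.0, 1.0]]
top [ 282.   14. 1157.] [[0.11, -0.99, 0.01], [-0.97, -0.1, -0.22], [0.22, 0.02, -0.98]] [[403.0, 0.0, 258.0], [0.0, 403.0, 189.0], [0.0, 0.0, 1.0]]
top box 0.66 [226. 185.] [[488.0, -1.0, -0.0], [602.0, 269.0, 52.0]]
top tin_low 0.74 [187. 182.] [[500.0, 192.0, 13.0], [557.0, 267.0, 65.0]]
top reel 0.3 [371. 272.] [[273.0, -309.0, 5.0], [353.0, -223.0, 23.0]]
top battery 0.67 [405. 213.] [[478.0, -399.0, 0.0], [539.0, -351.0, 97.0]]
top jar 0.79 [329. 168.] [[574.0, -184.0, -0.0], [628.0, -129.0, 98.0]]
top jar 0.51 [187. 183.] [[500.0, 192.0, 12.0], [558.0, 266.0, 65.0]]
top tin_top 0.84 [238. 251.] [[313.0, 36.0, 47.0], [379.0, 105.0, 62.0]]
top tin_top 0.56 [324. 220.] [[429.0, -203.0, 14.0], [484.0, -130.0, 62.0]]
top mug 0.89 [322. 112.] [[738.0, -169.0, -1.0], [831.0, -88.0, 95.0]]
top meter 0.64 [216. 122.] [[684.0, 114.0, 14.0], [758.0, 249.0, 41.0]]
top cleaner 0.87 [368. 196.] [[522.0, -303.0, 1.0], [566.0, -257.0, 41.0]]
to
[... 1451 characters left out ...]
], [361.0, -221.0, 21.0]]
{'time_s': 1.3, 'qpos': array([ 7.11621854e+01,  1.83116470e+01,  8.96398297e+01,  5.76071967e-04,
        7.20437889e+01, -1.14621129e+00]), 'qvel': array([0.0427063 , 0.01356824, 0.05716727, 0.01900548, 0.11517601,
       0.00820868]), 'effort': array([-2.32974497e-03, -4.12351656e+01, -2.32230127e+01,  7.25467270e-02,
        3.76829237e-02, -6.00169983e-06]), 'ee_pos': array([174.74168404, 547.81869608, 182.07283174]), 'ee_rot': array([ 1.79995256e+02, -4.53212341e-04,  1.62308219e+02]), 'force': array([ 0.77868335, -0.05682002,  0.23885526]), 'torque': array([-0.03342228, -0.00599652, -0.03119041]), 'gripper_force': 0.0, 'gripper_width': 90.96011118057106} 18.8
```

View pics/scene0.png

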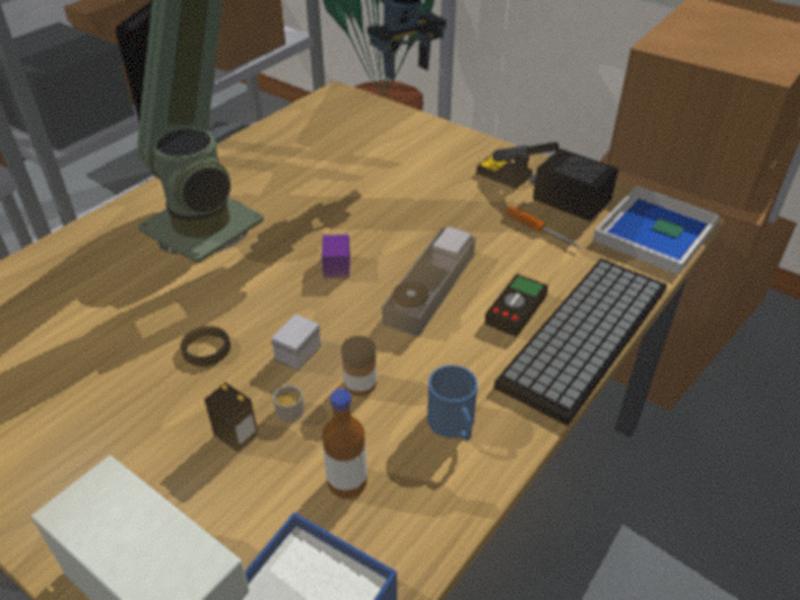

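View pics/top0.png

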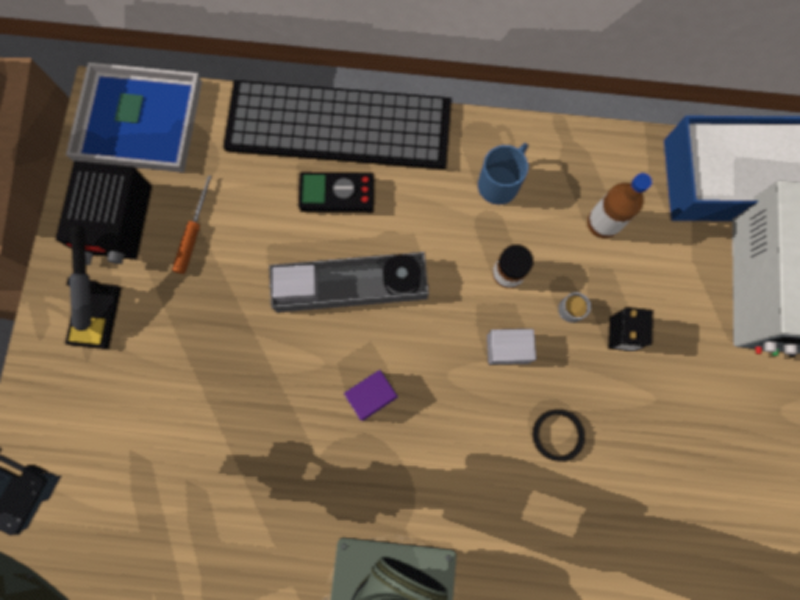

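```bash
cat >> h.py <<'E'
H=dict(tin_low=62,reel=62,battery=94,jar=95,tin_top=58,cleaner=40,box=50)
def rect(cam,n,W,pick=None,h=None,tol=5,verbose=True):
    for s in optics.silhouettes(cam,n):
        w=W[s["mask"]]; w=w[~np.isnan(w[:,0])]
        hh=h or H[n]; w=w[abs(w[:,2]-hh)<tol]
        if len(w)<15: continue
        if pick is not None and np.hypot(*(np.median(w[:,:2],0)-pick))>60: continue
        r=cv2.minAreaRect(w[:,:2].astype(np.float32)); a=r[2]; sz=r[1]
        e=np.percentile(w[:,:2],[2,98],axis=0)
        print(cam,n,round(s["conf"],2),"c",np.round(r[0],1),"sz",np.round(sz,1),"ang",round(a,1),"z",round(np.median(w[:,2]),1),"mid",np.round(e.mean(0),1))
        return r
E
python3 - <<'E'
from h import *
P=dict(tin_low=(530,229),reel=(565,41),battery=(508,-375),jar=(601,-157),tin_top=(457,-168),cleaner=(545,-280),box=(545,135))
for c in ["top","scene"]:
    p,d=optics.grab_frame(c); W=cloud(c,d)
    for n,q in P.items(): rect(c,n,W,q)
    # table plane height & box rim by raw heights
    print(c,"table",[round(np.nanmedian(W[(abs(W[...,0]-x)<25)&(abs(W[...,1]-y)<25)][:,2]),1) for x,y in [(420,150),(420,-60),(420,-330),(640,0)]])
    m=(W[...,2]>46)&(W[...,2]<54)&(abs(W[...,0]-550)<90)&(abs(W[...,1]-133)<170)
    r=cv2.minAreaRect(W[m][:,:2].astype(np.float32)); print("rim",np.round(r[0],1),np.round(r[1],1),round(r[2],1))
    m=(W[...,2]>58)&(W[...,2]<68)&(np.hypot(W[...,0]-565,W[...,1]-41)<60)
    w=W[m]; print("reel",cv2.minEnclosingCircle(w[:,:2].astype(np.float32)), np.median(w[:,2]))
    # gripper
    e=env.state()["ee_pos"]; m=(np.hypot(W[...,0]-e[0],W[...,1]-e[1])<100)&(W[...,2]>165)&(W[...,2]<230)
    w=W[m]
    if len(w): print("grip",len(w),np.round(np.percentile(w,[2,50,98],axis=0)).tolist())
a=cv2.imread("pics/top0.png")[220:380,460:680]
cv2.imwrite("pics/crop0.png",cv2.resize(a,(770,560),interpolation=cv2.INTER_CUBIC))
E
```

```text
top tin_low 0.73 c [531.7 230.8] sz [55.8 73.8] ang 10.0 z 61.6 mid [531.3 231.1]
top reel 0.84 c [567.   39.2] sz [67.  68.2] ang 24.3 z 61.7 mid [566.1  40. ]
top battery 0.86 c [ 509.3 -374.9] sz [49.8 61.9] ang 89.5 z 93.8 mid [ 508.8 -374.8]
top jar 0.87 c [ 603.3 -158. ] sz [57.9 57.5] ang 2.1 z 94.5 mid [ 603.1 -158.1]
top tin_top 0.74 c [ 458.7 -167.6] sz [55.8 74.1] ang 7.7 z 57.6 mid [ 458.3 -167.3]
top cleaner 0.77 c [ 545.9 -280.4] sz [46.8 48.4] ang 6.4 z 39.1 mid [ 545.7 -280.9]
top box 0.81 c [547.9 135.5] sz [ 81.2 284.9] ang 11.4 z 49.1 mid [547.3 134.6]
top table [np.float64(-0.2), np.float64(0.2), np.float64(-0.1), np.float64(-0.6)]
rim [548.  135.3] [ 81.2 284.4] 11.4
reel ((567.3199462890625, 40.61073684692383), 35.251564025878906) 61.74807836271797
grip 38 [[142.0, 489.0, 215.0], [161.0, 494.0, 224.0], [203.0, 587.0, 230.0]]
scene tin_low 0.7 c [535.2 231.1] sz [57.1 78.7] ang 10.3 z 60.5 mid [537.5 229.6]
scene reel 0.89 c [570.9  40.4] sz [69.9 70.5] ang 64.5 z 61.0 mid [570.7  41.5]
scene battery 0.93 c [ 512.6 -373.8] sz [48.8 65.8] ang 88.3 z 92.9 mid [ 513.4 -374.2]
scene jar 0.77 c [ 606.7 -157.2] sz [53.9 63.2] ang 39.4 z 93.8 mid [ 607.4 -158.3]
scene tin_top 0.71 c [ 463.3 -167.8] sz [56.8 77.1] ang 6.6 z 56.7 mid [ 464.2 -168.2]
scene cleaner 0.77 c [ 549.4 -281.6] sz [47.1 49.1] ang 86.7 z 38.2 mid [ 549.4 -281.4]
scene box 0.98 c [555.2 122.8] sz [ 80.3 261.6] ang 11.4 z 48.2 mid [561.2 114.1]
scene table [np.float64(-1.0), np.float64(-1.2), np.float64(-1.1), np.float64(-0.6)]
rim [551.7 136.6] [ 82.3 290.4] 11.0
reel ((571.780029296875, 42.52535629272461), 38.173500061035156) 61.07858347912246
grip 54 [[147.0, 488.0, 213.0], [179.0, 584.0, 223.0], [212.0, 598.0, 230.0]]
```

View pics/crop0.png

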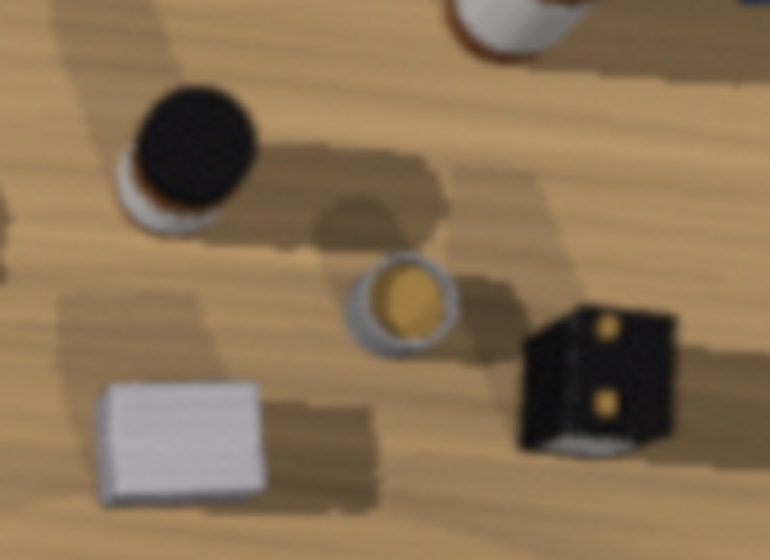

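Candidates (800×600 top view): white tin (512,347) = tin_top, not the purple one (371,395); black-lidded jar (515,265), not the bottle (615,212); block with brass terminals (630,328) = battery, not the black block at left (103,210). The crop confirms all three.

Call:
send_rows:
  targets:
    - [[0,0,-0.02,0.042,-0.115,0.02,-1],[0,0,-0.04,0.084,-0.23,0.02,-1],[0,0,-0.04,0.084,-0.23,0.02,-1],[0,0,-0.04,0.084,-0.23,0,-1],[0,0,-0.04,0.084,-0.23,0,-1],[0,0,-0.04,0.084,-0.23,0,-1],[0,0,-0.04,0.084,-0.23,0,-1],[0,0,-0.04,0.084,-0.23,0,-1],[0,0,-0.04,0.084,-0.23,0,-1],[0,0,-0.04,0.084,-0.23,0,-1],[0,0,-0.04,0.084,-0.23,0,-1],[0,0,-0.04,0.084,-0.23,0,-1]]
  grip_force: 30

```text
time_s: 3.3
ee_pos: [368.3, 16.9, 194.5]
ee_rot: [179.9, 0.0, 120.7]
force: [1.0, -0.5, 0.3]
gripper_width: 91.2
gripper_force: 0.0
```

Call:
send_rows:
  targets:
    - [[0,0,-0.04,0.084,-0.23,0,-1],[0,0,-0.04,0.084,-0.23,0,-1],[0,0,-0.04,0.084,-0.23,0,-1],[0,0,-0.04,0.084,-0.23,0,-1],[0,0,-0.04,0.084,-0.23,0,-1],[0,0,-0.04,0.084,-0.23,0,-1],[0,0,-0.04,0.042,-0.12,0,-1],[0,0,0,0,0,0,-1],[0,0,0,0,0,0,-1]]

```text
time_s: 4.2
ee_pos: [476.8, -281.0, 193.6]
ee_rot: [-180.0, -0.1, 95.7]
force: [0.1, -0.1, 0.3]
gripper_width: 91.1
gripper_force: 0.0
```

Call:
send_rows:
  targets:
    - [[0,0,-0.037,0.085,-0.232,0,-1],[0,0,-0.037,0.085,-0.233,0,-1],[0,0,0,0,0,0,-1],[0,0,0,0,0,0,-1]]

```text
time_s: 4.6
ee_pos: [510.9, -373.2, 193.6]
ee_rot: [-179.9, -0.1, 89.1]
force: [-0.1, 0.7, -0.6]
gripper_width: 91.3
gripper_force: 0.0
```

Run:
```python
from h import *
ims=[]
for c in ["top","scene"]:
    p,d=optics.grab_frame(c); W=cloud(c,d); ims.append(p)
    s=env.state();e=s["ee_pos"]
    for lo,hi in [(190,225),(225,252),(252,300)]:
        m=(np.hypot(W[...,0]-e[0],W[...,1]-e[1])<110)&(W[...,2]>lo)&(W[...,2]<hi); w=W[m]
        if len(w): print(c,lo,len(w),np.round(np.percentile(w,[2,50,98],axis=0)-[e[0],e[1],0]).tolist())
    for n,q in [("battery",(508,-375))]: rect(c,n,W,q)
print(e,s["ee_rot"])
a=np.hstack([ims[0][150:290,330:480],ims[1][170:310,70:220]])[:,:,::-1]
cv2.imwrite("pics/grip1.png",cv2.resize(a,(800,373),interpolation=cv2.INTER_CUBIC))
```

```text
top 190 1 [[46.0, -6.0, 224.0], [46.0, -6.0, 224.0], [46.0, -6.0, 224.0]]
top 225 63 [[-56.0, -15.0, 227.0], [45.0, 14.0, 240.0], [54.0, 17.0, 251.0]]
top 252 66 [[-55.0, -14.0, 252.0], [48.0, 13.0, 269.0], [55.0, 17.0, 299.0]]
top battery 0.89 c [ 509.2 -375. ] sz [50.  61.5] ang 88.2 z 93.7 mid [ 508.8 -374.6]
scene 190 4 [[-47.0, -16.0, 222.0], [-46.0, -5.0, 224.0], [45.0, 9.0, 225.0]]
scene 225 214 [[-51.0, -18.0, 226.0], [-42.0, -4.0, 240.0], [59.0, 16.0, 251.0]]
scene 252 262 [[-55.0, -18.0, 253.0], [-43.0, -5.0, 268.0], [61.0, 17.0, 295.0]]
scene battery 0.97 c [ 513.6 -374.1] sz [65.1 49.1] ang 1.6 z 93.1 mid [ 514.2 -374.4]
[ 510.81876419 -372.33453221  194.59231703] [ 1.79998953e+02 -2.63182779e-02  8.91544697e+01]
```

View pics/grip1.png

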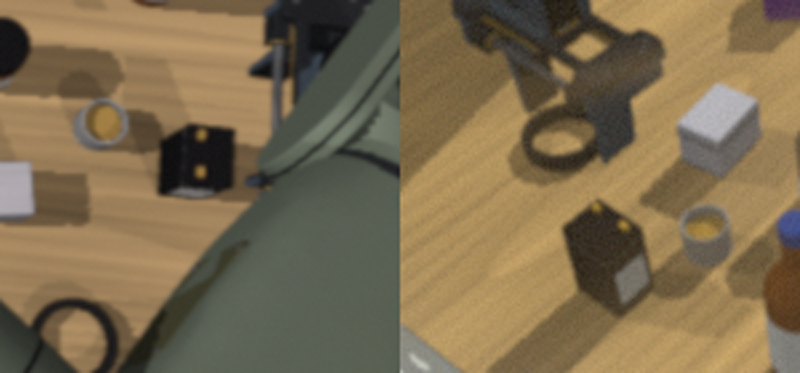

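Call:
send_rows:
  targets:
    - [[0,0,0,-0.004,-0.008,-0.1,-1],[0,0,0,0,0,-0.2,-1],[0,0,0,0,0,-0.2,-1],[0,0,0,0,0,-0.15,-1],[0,0,0,0,0,-0.08,-1],[0,0,0,0,0,-0.015,-1],[0,0,0,0,0,0,-1],[0,0,0,0,0,0,-1]]

```text
time_s: 5.6
ee_pos: [511.3, -376.0, 46.8]
ee_rot: [179.9, 0.1, 89.1]
force: [-0.1, 0.4, 0.5]
gripper_width: 91.1
gripper_force: 0.0
```

Call:
send_rows:
  targets:
    - [[0,0,0,0,0,0,1],[0,0,0,0,0,0,1],[0,0,0,0,0,0,1],[0,0,0,0,0,0,1],[0,0,0,0,0,0,1],[0,0,0,0,0,0,1],[0,0,0,0,0,0,1],[0,0,0,0,0,0,1]]
  grip_force: 30

```text
time_s: 6.4
ee_pos: [510.4, -375.9, 45.4]
ee_rot: [180.0, 0.0, 89.0]
force: [-0.8, -0.4, 2.8]
gripper_width: 61.8
gripper_force: 30.0
```

```bash
cat >> h.py <<'E'
def fingers(c,W,e,lo,hi,r=110):
    m=(np.hypot(W[...,0]-e[0],W[...,1]-e[1])<r)&(W[...,2]>lo)&(W[...,2]<hi); w=W[m]
    for z in range(lo,hi,8):
        q=w[abs(w[:,2]-z-4)<4]
        if len(q): print(c,z,len(q),np.round(np.percentile(q[:,:2],[2,98],axis=0)-e[:2]).tolist())
E
python3 - <<'E'
from h import *
p,d=optics.grab_frame("scene"); W=cloud("scene",d); s=env.state()
print(s["ee_pos"],s["ee_rot"],s["force"],s["gripper_width"],s["gripper_force"]); rect("scene","battery",W,(508,-375))
fingers("scene",W,s["ee_pos"],20,120)
a=p[170:310,70:250,::-1]
cv2.imwrite("pics/grip2.png",cv2.resize(a,(720,560),interpolation=cv2.INTER_CUBIC))
E
```

```text
[ 510.40801031 -375.87753095   45.38517384] [1.79981194e+02 1.39139111e-02 8.90472939e+01] [-0.7728063  -0.77990912  4.26964909] 61.79632060139321 29.951440393924713
scene battery 0.95 c [ 512.9 -389.4] sz [61.8 19.3] ang 0.5 z 92.6 mid [ 512.6 -389.5]
scene 20 137 [[-23.0, -22.0], [61.0, 105.0]]
scene 28 110 [[-20.0, -22.0], [60.0, 107.0]]
scene 36 98 [[-20.0, -23.0], [61.0, 104.0]]
scene 44 61 [[-25.0, -23.0], [35.0, 23.0]]
scene 52 60 [[-26.0, -23.0], [35.0, 23.0]]
scene 60 54 [[-24.0, -22.0], [35.0, 22.0]]
scene 68 42 [[-28.0, -23.0], [33.0, 23.0]]
scene 76 42 [[-25.0, -23.0], [42.0, 26.0]]
scene 84 94 [[-35.0, -23.0], [44.0, 11.0]]
scene 92 140 [[-32.0, -22.0], [44.0, 14.0]]
scene 100 32 [[-37.0, -17.0], [46.0, 14.0]]
scene 108 29 [[-36.0, -18.0], [43.0, 14.0]]
scene 116 9 [[-37.0, -17.0], [42.0, 9.0]]
```

View pics/grip2.png

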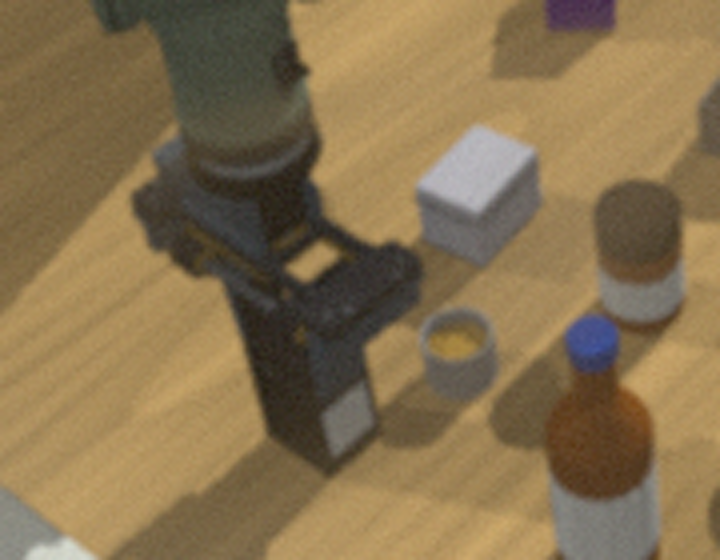

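Call:
send_rows:
  targets:
    - [[0,0,0,0,0,0,1],[0,0,0,0,0,0.03,1],[0,0,0,0,0,0.07,1],[0,0,0,0,0,0.12,1],[0,0,0,0,0,0.15,1],[0,0,0,0,0,0.12,1],[0,0,0,0,0,0.08,1],[0,0,0,0,0,0.03,1],[0,0,0,0,0,0,1]]
  grip_force: 40

```text
time_s: 7.4
ee_pos: [510.4, -375.8, 165.5]
ee_rot: [180.0, 0.0, 89.0]
force: [-0.3, -0.0, -7.7]
gripper_width: 61.7
gripper_force: 39.9
```

Call:
send_rows:
  targets:
    - [[0,0,0.008,0.01,0.06,0,1],[0,0,0.008,0.01,0.12,0,1],[0,0,0.008,0.01,0.18,0,1],[0,0,0.009,0.01,0.2,0,1],[0,0,0.009,0.01,0.2,0,1],[0,0,0.009,0.01,0.2,0,1],[0,0,0.009,0.01,0.2,0,1],[0,0,0.009,0.01,0.2,0,1],[0,0,0.009,0.01,0.2,0,1],[0,0,0.009,0.01,0.2,0,1],[0,0,0.009,0.01,0.2,0,1],[0,0,0.009,0.01,0.2,0,1]]

```text
time_s: 8.6
ee_pos: [532.6, 58.6, 163.8]
ee_rot: [-179.8, -0.0, 98.6]
force: [0.5, -0.3, -7.0]
gripper_width: 61.7
gripper_force: 39.9
```

Call:
send_rows:
  targets:
    - [[0,0,0.009,0.01,0.2,0,1],[0,0,0.009,0.01,0.2,0,1],[0,0,0.009,0.011,0.17,0,1],[0,0,0.004,0.01,0.11,0,1],[0,0,0,0,0.06,0,1],[0,0,0,0,0,0,1],[0,0,0,0,0,0,1],[0,0,0,0,0,0,1]]

```text
time_s: 9.4
ee_pos: [542.2, 202.8, 164.8]
ee_rot: [-179.9, 0.0, 101.2]
force: [-0.5, -0.3, -7.1]
gripper_width: 61.6
gripper_force: 39.9
```

Run:
```python
from h import *
s=env.state(); print(s["ee_pos"],s["ee_rot"],s["force"],s["gripper_width"],s["gripper_force"])
for c in ["scene","top"]:
    p,d=optics.grab_frame(c); W=cloud(c,d)
    m=(np.hypot(W[...,0]-s["ee_pos"][0],W[...,1]-s["ee_pos"][1])<75)&(W[...,2]>110)&(W[...,2]<180)
    w=W[m]; fingers(c,W,s["ee_pos"],90,190,75)
    if c=="scene": cv2.imwrite("pics/b3.png",cv2.resize(p[60:240,180:400,::-1],(770,630))[:600])
```

```text
[542.20381808 202.83123682 164.83666316] [-1.79947072e+02  4.51829056e-02  1.01217998e+02] [-0.51084482 -0.30183091 -7.14346011] 61.638436531346464 39.94127154350281
scene 114 14 [[-19.0, -26.0], [33.0, 12.0]]
scene 122 49 [[-18.0, -28.0], [36.0, 24.0]]
scene 130 43 [[-22.0, -28.0], [37.0, 22.0]]
scene 138 53 [[-21.0, -27.0], [37.0, 26.0]]
scene 146 48 [[-19.0, -30.0], [36.0, 21.0]]
scene 154 48 [[-22.0, -27.0], [36.0, 30.0]]
scene 162 55 [[-21.0, -28.0], [36.0, 19.0]]
scene 170 55 [[-22.0, -27.0], [36.0, 22.0]]
scene 178 47 [[-23.0, -27.0], [36.0, 16.0]]
scene 186 21 [[-21.0, -24.0], [34.0, -5.0]]
```

View pics/b3.png

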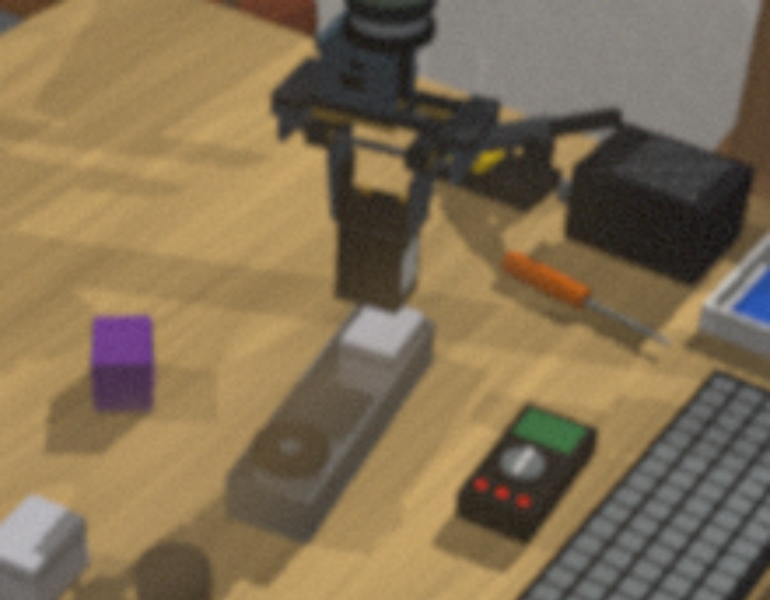

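Call:
send_rows:
  targets:
    - [[0,0,0,0.002,-0.06,0,1],[0,0,0,0,-0.08,0,1],[0,0,0,0,-0.0525,0,1],[0,0,0,0,0,-0.05,1],[0,0,0,0,0,-0.1,1],[0,0,0,0,0,-0.07,1],[0,0,0,0,0,-0.03,1],[0,0,0,0,0,0,1],[0,0,0,0,0,0,1]]

```text
time_s: 10.4
ee_pos: [543.5, 166.0, 115.5]
ee_rot: [179.9, -0.0, 101.3]
force: [0.0, 0.1, -7.6]
gripper_width: 61.4
gripper_force: 39.9
```

Run:
```python
from h import *
s=env.state(); e=s["ee_pos"]; print(e,s["ee_rot"],s["force"])
for c in ["scene","top"]:
    p,d=optics.grab_frame(c); W=cloud(c,d)
    fingers(c,W,e,70,118,62)
    if c=="scene": cv2.imwrite("pics/b4.png",cv2.resize(p[100:220,220:370,::-1],(750,600),interpolation=cv2.INTER_CUBIC))
```

```text
[543.49795996 165.95592372 115.48167662] [ 1.79928467e+02 -1.39213050e-02  1.01283785e+02] [ 0.0390774   0.07047609 -7.57534291]
scene 70 37 [[-23.0, -26.0], [36.0, 16.0]]
scene 78 50 [[-17.0, -27.0], [36.0, 23.0]]
scene 86 43 [[-22.0, -28.0], [35.0, 22.0]]
scene 94 50 [[-21.0, -27.0], [35.0, 22.0]]
scene 102 47 [[-20.0, -29.0], [33.0, 31.0]]
scene 110 53 [[-19.0, -27.0], [37.0, 29.0]]
```

View pics/b4.png

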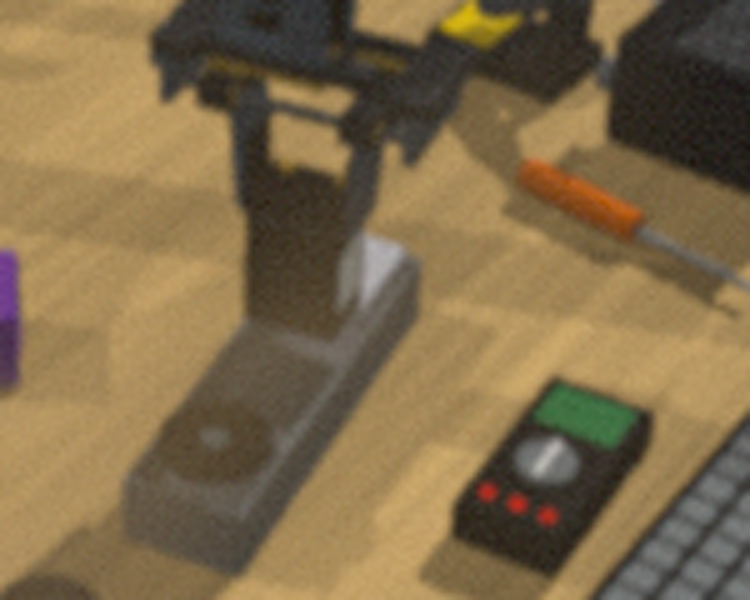

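Call:
send_rows:
  targets:
    - [[0,0,0,-0.003,-0.007,0,1],[0,0,0,0,0,-0.05,1],[0,0,0,0,0,-0.09,1],[0,0,0,0,0,-0.09,1],[0,0,0,0,0,-0.05,1],[0,0,0,0,0,-0.025,1],[0,0,0,0,0,-0.01,1],[0,0,0,0,0,0,1],[0,0,0,0,0,0,1]]

```text
time_s: 11.4
ee_pos: [543.0, 164.5, 52.8]
ee_rot: [179.9, -0.0, 101.3]
force: [0.4, -0.5, -7.8]
gripper_width: 62.0
gripper_force: 39.9
```

Call:
send_rows:
  targets:
    - [[0,0,0,0,0,-0.005,1],[0,0,0,0,0,-0.005,1],[0,0,0,0,0,-0.0025,1],[0,0,0,0,0,0,1],[0,0,0,0,0,0,1]]

```text
time_s: 11.9
ee_pos: [542.4, 164.3, 49.6]
ee_rot: [180.0, 0.0, 101.3]
force: [0.2, 0.2, -6.4]
gripper_width: 62.0
gripper_force: 39.9
```

Call:
send_rows:
  targets:
    - [[0,0,0,0,0,-0.0025,1],[0,0,0,0,0,0,1],[0,0,0,0,0,0,1]]

```text
time_s: 12.2
ee_pos: [542.4, 164.4, 49.4]
ee_rot: [180.0, -0.0, 101.3]
force: [-0.5, -0.2, -4.9]
gripper_width: 62.0
gripper_force: 39.9
```

Call:
send_rows:
  targets:
    - [[0,0,0,0,0,-0.0025,1],[0,0,0,0,0,0,1],[0,0,0,0,0,0,-0.2],[0,0,0,0,0,0,-0.6],[0,0,0,0,0,0,-1],[0,0,0,0,0,0,-1],[0,0,0,0,0,0,-1]]

```text
time_s: 12.9
ee_pos: [542.7, 164.4, 48.6]
ee_rot: [180.0, -0.0, 101.3]
force: [0.2, 0.5, 0.0]
gripper_width: 89.4
gripper_force: 0.0
```

Call:
send_rows:
  targets:
    - [[0,0,0,0,0,0.05,-1],[0,0,0,0,0,0.15,-1],[0,0,0,0,0,0.2,-1],[0,0,0,0,0,0.2,-1],[0,0,0,0.01,-0.1,0,-1],[0,0,0,0.02,-0.2,0,-1],[0,0,0,0.04,-0.24,0,-1],[0,0,0,0.04,-0.24,0,-1],[0,0,0,0.04,-0.24,0,-1],[0,0,0,0.04,-0.24,0,-1],[0,0,0,0.04,-0.2,0,-1],[0,0,0,0.04,-0.1,0,-1]]

```text
time_s: 14.1
ee_pos: [596.5, -151.3, 169.4]
ee_rot: [179.9, 0.1, 101.1]
force: [-0.3, 0.5, -0.4]
gripper_width: 91.8
gripper_force: 0.0
```

Run:
```python
from h import *
s=env.state(); e=s["ee_pos"]; print(e,s["ee_rot"],s["force"])
P=dict(battery=(542,165),jar=(601,-157),tin_low=(530,229),reel=(565,41))
for c in ["top","scene"]:
    p,d=optics.grab_frame(c); W=cloud(c,d)
    for n,q in P.items(): rect(c,n,W,q,h=98 if n=="battery" else None)
```

```text
[ 596.52489669 -151.34595494  169.36170566] [1.79949773e+02 8.66374456e-02 1.01114676e+02] [-0.34286383  0.48533409 -0.37409901]
top battery 0.82 c [541.6 164.3] sz [62.8 47.8] ang 12.4 z 97.6 mid [541.1 163.6]
top tin_low 0.62 c [531.9 231.1] sz [55.4 73.4] ang 8.6 z 61.7 mid [531.2 231.1]
top reel 0.96 c [564.9  40.3] sz [65.  67.4] ang 6.3 z 61.9 mid [564.9  40.5]
scene battery 0.85 c [545.1 165.2] sz [62.5 52.5] ang 10.8 z 96.8 mid [546.4 162.9]
scene jar 0.83 c [ 605.1 -157.8] sz [56.1 60. ] ang 53.7 z 94.0 mid [ 606.6 -158. ]
scene tin_low 0.75 c [535.5 233.9] sz [55.6 81.6] ang 8.4 z 60.7 mid [536.4 237.6]
scene reel 0.71 c [571.5  42. ] sz [68.4 71.7] ang 16.3 z 61.0 mid [570.9  41.5]
```

Call:
send_rows:
  targets:
    - [[0,0,0,0.0375,-0.032,0,-1],[0,0,0,0,0,-0.1,-1],[0,0,0,0,0,-0.2,-1],[0,0,0,0,0,-0.2,-1],[0,0,0,0,0,-0.1,-1],[0,0,0,0,0,-0.045,-1],[0,0,0,0,0,0,-1],[0,0,0,0,0,0,-1]]
  grip_force: 25

```text
time_s: 15.4
ee_pos: [605.1, -154.4, 40.8]
ee_rot: [179.9, 0.1, 101.3]
force: [-1.5, 1.2, 0.2]
gripper_width: 91.2
gripper_force: 0.0
```

Call:
send_rows:
  targets:
    - [[0,0,0,0,0,0,0],[0,0,0,0,0,0,1],[0,0,0,0,0,0,1],[0,0,0,0,0,0,1],[0,0,0,0,0,0,1],[0,0,0,0,0,0,1],[0,0,0,0,0,0,1]]

```text
time_s: 16.1
ee_pos: [603.8, -154.2, 40.0]
ee_rot: [180.0, 0.0, 101.3]
force: [-1.0, -0.4, 3.6]
gripper_width: 59.5
gripper_force: 25.0
```

Call:
send_rows:
  targets:
    - [[0,0,0,0,0,0.03,1],[0,0,0,0,0,0.1,1],[0,0,0,0,0,0.15,1],[0,0,0,0,0,0.15,1],[0,0,0,0,0,0.12,1],[0,0,0,0,0,0.06,1],[0,0,0,0,0,0.015,1]]
  grip_force: 30

```text
time_s: 16.8
ee_pos: [604.3, -154.1, 165.4]
ee_rot: [179.9, 0.0, 101.3]
force: [0.5, 0.9, -3.7]
gripper_width: 59.5
gripper_force: 30.0
```

Call:
send_rows:
  targets:
    - [[0,0,0,-0.02,0.06,0,1],[0,0,0,-0.03,0.14,0,1],[0,0,0,-0.04,0.2,0,1],[0,0,0,-0.04,0.21,0,1],[0,0,0,-0.04,0.21,0,1],[0,0,0,-0.03,0.2,0,1],[0,0,0,-0.03,0.16,0,1],[0,0,0,-0.015,0.1,0,1],[0,0,0,-0.005,0.0485,0,1],[0,0,0,0,0,0,1],[0,0,0,0,0,0,1]]

```text
time_s: 17.9
ee_pos: [553.4, 110.9, 163.8]
ee_rot: [-179.9, 0.0, 101.3]
force: [0.6, 0.1, -4.0]
gripper_width: 59.4
gripper_force: 30.0
```

Run:
```python
from h import *
s=env.state(); e=s["ee_pos"]; print(e,s["ee_rot"],s["force"])
for c in ["scene","top"]:
    p,d=optics.grab_frame(c); W=cloud(c,d)
    fingers(c,W,e,110,200,60)
    P=dict(battery=(542,165),reel=(565,41))
    for n,q in P.items(): rect(c,n,W,q,h=98 if n=="battery" else None)
    if c=="scene": cv2.imwrite("pics/j5.png",cv2.resize(p[100:220,220:370,::-1],(750,600),interpolation=cv2.INTER_CUBIC))
```

```text
[553.44687845 110.93317464 163.80413567] [-1.79915500e+02  4.34138871e-02  1.01289063e+02] [ 0.64324282  0.08140611 -4.04402849]
scene 118 11 [[-11.0, -32.0], [29.0, 3.0]]
scene 126 38 [[-16.0, -34.0], [33.0, 5.0]]
scene 134 41 [[-21.0, -35.0], [32.0, 5.0]]
scene 142 44 [[-19.0, -35.0], [32.0, 10.0]]
scene 150 43 [[-13.0, -35.0], [33.0, 4.0]]
scene 158 43 [[-8.0, -34.0], [32.0, 8.0]]
scene 166 41 [[-11.0, -34.0], [35.0, 2.0]]
scene 174 49 [[-14.0, -35.0], [33.0, 6.0]]
scene 182 36 [[-14.0, -34.0], [32.0, -3.0]]
scene 190 52 [[-27.0, -34.0], [33.0, -8.0]]
scene 198 13 [[-13.0, -34.0], [35.0, -7.0]]
scene battery 0.9 c [564.2 166.5] sz [23.6 49.3] ang 17.3 z 95.9 mid [562.8 167.2]
scene reel 0.57 c [570.4  40.8] sz [68.1 70.7] ang 65.4 z 61.0 mid [571.1  40.9]
top reel 0.57 c [566.6  25. ] sz [65.1 36.5] ang 6.1 z 61.6 mid [566.8  26.9]
```

View pics/j5.png

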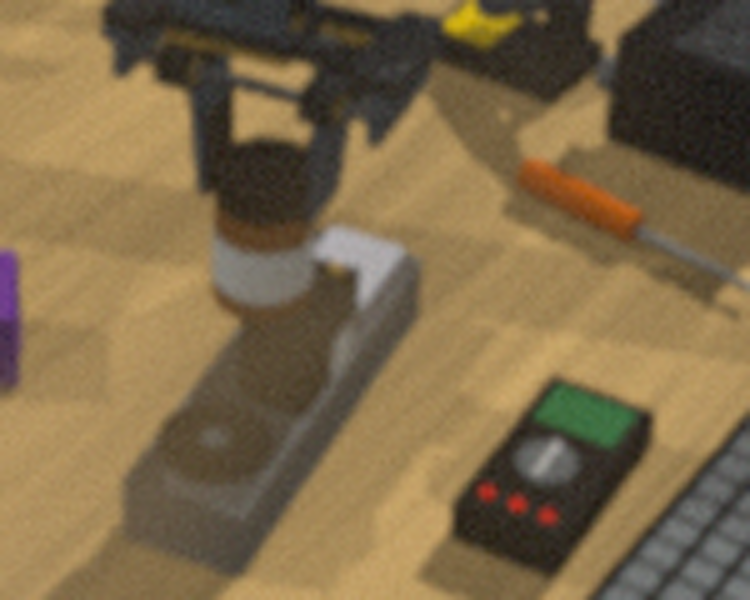

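Call:
send_rows:
  targets:
    - [[0,0,0,0.002,0.006,-0.03,1],[0,0,0,0,0,-0.1,1],[0,0,0,0,0,-0.12,1],[0,0,0,0,0,-0.12,1],[0,0,0,0,0,-0.1,1],[0,0,0,0,0,-0.07,1],[0,0,0,0,0,-0.03,1],[0,0,0,0,0,-0.008,1],[0,0,0,0,0,0,1],[0,0,0,0,0,0,1]]

```text
time_s: 19.2
ee_pos: [555.0, 112.9, 49.8]
ee_rot: [179.9, 0.0, 101.3]
force: [-0.1, 0.0, -4.1]
gripper_width: 59.4
gripper_force: 30.0
```

Call:
send_rows:
  targets:
    - [[0,0,0,0,0,-0.005,1],[0,0,0,0,0,-0.005,1],[0,0,0,0,0,0,1],[0,0,0,0,0,0,1]]

```text
time_s: 19.6
ee_pos: [554.3, 112.9, 47.1]
ee_rot: [180.0, -0.0, 101.3]
force: [0.3, 0.7, -3.1]
gripper_width: 59.4
gripper_force: 30.0
```

Call:
send_rows:
  targets:
    - [[0,0,0,0,0,-0.005,1],[0,0,0,0,0,-0.005,1],[0,0,0,0,0,0,1],[0,0,0,0,0,0,1]]

```text
time_s: 20.0
ee_pos: [554.2, 112.8, 44.9]
ee_rot: [-180.0, 0.0, 101.3]
force: [-0.1, -0.6, -3.8]
gripper_width: 59.5
gripper_force: 30.0
```

Call:
send_rows:
  targets:
    - [[0,0,0,0,0,-0.004,1],[0,0,0,0,0,-0.003,1],[0,0,0,0,0,0,1],[0,0,0,0,0,0,1]]

```text
time_s: 20.4
ee_pos: [554.3, 112.8, 44.0]
ee_rot: [180.0, 0.0, 101.3]
force: [-1.7, 0.1, 1.3]
gripper_width: 59.5
gripper_force: 30.0
```

Call:
send_rows:
  targets:
    - [[0,0,0,0,0,0,-0.2],[0,0,0,0,0,0,-0.6],[0,0,0,0,0,0,-1],[0,0,0,0,0,0,-1],[0,0,0,0,0,0,-1],[0,0,0,0,0,0.05,-1],[0,0,0,0,0,0.15,-1],[0,0,0,0,0,0.2,-1],[0,0,0,0,0,0.2,-1]]

```text
time_s: 21.3
ee_pos: [554.0, 112.8, 165.4]
ee_rot: [-180.0, -0.0, 101.3]
force: [0.0, 0.9, -0.6]
gripper_width: 90.9
gripper_force: 0.0
```

Call:
send_rows:
  targets:
    - [[0,0,-0.006,-0.03,-0.1,0,-1],[0,0,-0.006,-0.06,-0.18,0,-1],[0,0,-0.006,-0.07,-0.21,0,-1],[0,0,-0.006,-0.07,-0.21,0,-1],[0,0,-0.006,-0.07,-0.21,0,-1],[0,0,-0.006,-0.07,-0.2,0,-1],[0,0,-0.006,-0.06,-0.16,0,-1],[0,0,-0.003,-0.04,-0.1,0,-1],[0,0,0,-0.003,-0.033,0,-1],[0,0,0,0,0,0,-1],[0,0,0,0,0,0,-1]]

```text
time_s: 22.4
ee_pos: [460.2, -167.0, 163.8]
ee_rot: [180.0, -0.0, 97.3]
force: [0.6, 0.3, 0.7]
gripper_width: 91.3
gripper_force: 0.0
```

Run:
```python
from h import *
s=env.state(); e=s["ee_pos"]; print(e,s["ee_rot"],s["force"],s["gripper_width"])
P=dict(battery=(542,165),jar=(554,108),tin_low=(530,229),reel=(565,41),tin_top=(459,-168))
for c in ["top","scene"]:
    p,d=optics.grab_frame(c); W=cloud(c,d)
    for n,q in P.items(): rect(c,n,W,q,h=98 if n in("jar","battery") else None)
```

```text
[ 460.16389714 -167.02758351  163.82072981] [ 1.79956779e+02 -2.24107480e-02  9.72656767e+01] [0.59333081 0.25605162 0.73007156] 91.33735660122836
top battery 0.73 c [541.1 164.3] sz [63. 48.] ang 11.5 z 97.7 mid [540.6 163.9]
top jar 0.92 c [553.7 108.9] sz [56.7 57.1] ang 6.1 z 98.5 mid [553.3 108.1]
top tin_low 0.82 c [531.4 230.9] sz [55.4 73.6] ang 7.9 z 61.6 mid [531.4 230.9]
top reel 0.72 c [566.4  40.4] sz [67.8 68.1] ang 11.6 z 61.6 mid [566.8  40.5]
top tin_top 0.69 c [ 459.1 -134.9] sz [23.6 56.3] ang 71.3 z 57.6 mid [ 457.2 -141. ]
scene battery 0.73 c [545.6 164.7] sz [62.  53.4] ang 12.8 z 97.2 mid [546.1 164.4]
scene jar 0.57 c [558.7 108. ] sz [58.4 57.6] ang 47.8 z 97.5 mid [558.3 108.8]
scene tin_low 0.54 c [536.7 234.5] sz [54.7 76.9] ang 9.0 z 61.2 mid [537.5 238.6]
scene reel 0.77 c [570.1  40. ] sz [64.7 70.4] ang 55.4 z 61.0 mid [571.9  40.3]
scene tin_top 0.8 c [ 464.7 -168.1] sz [57.6 77. ] ang 10.9 z 56.7 mid [ 464.9 -169.2]
```

Run:
```python
from h import *
def fit(W,c0,h):
    m=(abs(W[...,2]-h)<4)&(np.hypot(W[...,0]-c0[0],W[...,1]-c0[1])<55); w=W[m][:,:2]
    # drop box rim: keep only |local x|<34
    a=np.radians(9.5); R=np.array([[np.cos(a),np.sin(a)],[-np.sin(a),np.cos(a)]])
    l=(w-c0)@R.T; w=w[(abs(l[:,0])<33)&(abs(l[:,1])<42)]
    l=(w-c0)@R.T
    # long-edge slopes: extremes of x per y bin
    b=np.round(l[:,1]/4); ys,lo,hi=[],[],[]
    for k in np.unique(b):
        q=l[b==k,0]
        if len(q)>8 and abs(k*4)<30: ys.append(k*4); lo.append(np.sort(q)[:2].mean()); hi.append(np.sort(q)[-2:].mean())
    s=np.polyfit(ys,np.add(lo,hi)/2,1)[0]
    C=np.cov(w.T); v=np.linalg.eigh(C)[1][:,1]; yaw=np.degrees(np.arctan2(-v[0]*np.sign(v[1]),abs(v[1])))
    return w.mean(0),yaw,9.5-np.degrees(np.arctan(s)),len(w)
for c,c0,t0 in [("top",(531.5,231),(458.7,-167.6)),("scene",(535.3,231),(463.5,-168))]:
    W=cloud(c,np.load(f"{c}_d.npy"))
    hz=-.3 if c=="top" else -1
    for nm,q,h in [("low",c0,62+hz),("top",t0,58+hz)]:
        r=fit(W,np.array(q),h); print(c,nm,np.round(r[0],1),np.round(r[1:],1))
    rs=[]
    for k in range(4):
        W=cloud(c,optics.grab_frame(c)[1]); rs.append(fit(W,np.array(c0),62+hz))
    print(c,"low now",np.round([np.r_[r[0],r[1:]] for r in rs],1).tolist())
```

```text
top low [531.1 230.7] [ 11.5   9.5 491. ]
top top [ 458.5 -168.1] [  8.9   6.9 521. ]
top low now [[531.1, 230.7, 11.0, 9.4, 499.0], [531.3, 230.8, 11.9, 10.2, 488.0], [531.6, 230.4, 9.0, 9.6, 495.0], [531.0, 230.8, 10.2, 9.8, 491.0]]
scene low [536.3 230.6] [  8.    7.6 232. ]
scene top [ 463.9 -169.7] [  7.4   9.  352. ]
scene low now [[537.8, 246.0, 54.4, 3.6, 127.0], [537.9, 246.6, 54.3, 11.9, 120.0], [538.3, 245.8, 53.4, 12.8, 123.0], [538.2, 245.8, 53.0, 2.5, 123.0]]
```

Call:
send_rows:
  targets:
    - [[0,0,0,-0.004,-0.0045,-0.05,-1],[0,0,0,0,0,-0.15,-1],[0,0,0,0,0,-0.2,-1],[0,0,0,0,0,-0.2,-1],[0,0,0,0,0,-0.1,-1],[0,0,0,0,0,-0.05,-1],[0,0,0,0,0,-0.009,-1],[0,0,0,0,0,0,-1],[0,0,0,0,0,0,-1]]
  grip_force: 20

```text
time_s: 24.3
ee_pos: [459.9, -169.1, 12.9]
ee_rot: [179.9, 0.1, 97.2]
force: [0.3, -0.4, 0.3]
gripper_width: 91.2
gripper_force: 0.0
```

Call:
send_rows:
  targets:
    - [[0,0,0,0,0,0,0],[0,0,0,0,0,0,1],[0,0,0,0,0,0,1],[0,0,0,0,0,0,1],[0,0,0,0,0,0,1],[0,0,0,0,0,0,1],[0,0,0,0,0,0,1],[0,0,0,0,0,0,1]]

```text
time_s: 25.1
ee_pos: [459.4, -168.8, 12.0]
ee_rot: [179.9, 0.0, 97.2]
force: [1.6, 1.1, 1.6]
gripper_width: 55.9
gripper_force: 20.0
```

Call:
send_rows:
  targets:
    - [[0,0,0,0,0,0.03,1],[0,0,0,0,0,0.1,1],[0,0,0,0,0,0.15,1],[0,0,0,0,0,0.15,1],[0,0,0,0,0,0.15,1],[0,0,0,0,0,0.065,1],[0,0,0,0,0,0.02,1],[0,0,0,0,0,0,1]]
  grip_force: 30

```text
time_s: 25.9
ee_pos: [458.3, -168.5, 144.7]
ee_rot: [-180.0, -0.0, 97.2]
force: [0.9, -0.4, -2.2]
gripper_width: 55.6
gripper_force: 30.0
```

Call:
send_rows:
  targets:
    - [[0,0,0.003,0.01,0.06,0,1],[0,0,0.003,0.03,0.14,0,1],[0,0,0.003,0.035,0.2,0,1],[0,0,0.003,0.035,0.2,0,1],[0,0,0.003,0.035,0.2,0,1],[0,0,0.003,0.035,0.2,0,1],[0,0,0.003,0.035,0.2,0,1],[0,0,0.003,0.035,0.2,0,1],[0,0,0.003,0.035,0.2,0,1],[0,0,0.002,0.035,0.18,0,1],[0,0,0.002,0.033,0.12,0,1],[0,0,0,0.01,0.07,0,1]]

```text
time_s: 27.1
ee_pos: [530.5, 227.8, 143.1]
ee_rot: [-179.8, 0.0, 100.2]
force: [0.0, -0.8, -3.2]
gripper_width: 55.8
gripper_force: 30.0
```

Call:
send_rows:
  targets:
    - [[0,0,0,0,0.024,0,1],[0,0,0,0,0,0,1],[0,0,0,0,0,0,1],[0,0,0,0,0,0,1]]

```text
time_s: 27.5
ee_pos: [531.2, 228.9, 144.8]
ee_rot: [-180.0, 0.0, 100.0]
force: [0.6, 0.4, -2.3]
gripper_width: 55.9
gripper_force: 30.0
```

Run:
```python
from h import *
s=env.state(); e=s["ee_pos"]; print(e,s["ee_rot"],s["force"])
for c in ["scene","top"]:
    p,d=optics.grab_frame(c); W=cloud(c,d)
    fingers(c,W,e,120,200,60)
    if c=="scene": cv2.imwrite("pics/t6.png",cv2.resize(p[80:220,220:380,::-1],(640,560),interpolation=cv2.INTER_CUBIC))
```

```text
[531.23259222 228.9075688  144.82979588] [-1.79983889e+02  2.39280012e-02  9.99511532e+01] [ 0.61834102  0.43378199 -2.32910594]
scene 128 16 [[-19.0, -38.0], [33.0, 22.0]]
scene 136 53 [[-15.0, -41.0], [34.0, 37.0]]
scene 144 52 [[-14.0, -41.0], [35.0, 35.0]]
scene 152 55 [[-11.0, -41.0], [35.0, 33.0]]
scene 160 45 [[-17.0, -41.0], [35.0, 28.0]]
scene 168 43 [[-18.0, -41.0], [36.0, -9.0]]
scene 176 56 [[-29.0, -41.0], [39.0, 15.0]]
scene 184 230 [[-28.0, -39.0], [37.0, 34.0]]
scene 192 51 [[-31.0, -37.0], [42.0, 24.0]]
top 128 4 [[-20.0, -42.0], [32.0, -32.0]]
top 136 8 [[-19.0, -40.0], [29.0, -33.0]]
top 144 11 [[-22.0, -41.0], [16.0, -36.0]]
top 152 5 [[-20.0, -41.0], [28.0, -33.0]]
top 160 14 [[-19.0, -41.0], [22.0, -35.0]]
top 168 4 [[-19.0, -42.0], [28.0, -33.0]]
top 176 12 [[-9.0, -40.0], [30.0, -33.0]]
top 184 39 [[-16.0, -41.0], [33.0, -25.0]]
top 192 4 [[19.0, -32.0], [28.0, -29.0]]
```

View pics/t6.png

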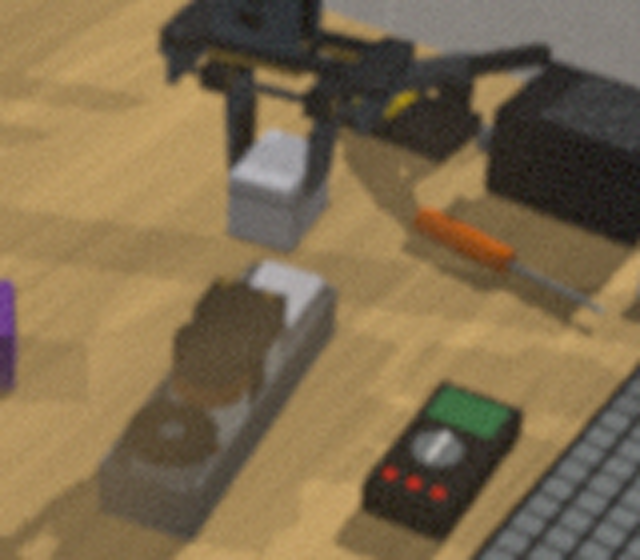

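Call:
send_rows:
  targets:
    - [[0,0,0,0,0,-0.04,1],[0,0,0,0,0,-0.09,1],[0,0,0,0,0,-0.09,1],[0,0,0,0,0,-0.06,1],[0,0,0,0,0,-0.03,1],[0,0,0,0,0,-0.01,1],[0,0,0,0,0,0,1],[0,0,0,0,0,0,1],[0,0,0,0,0,0,1]]

```text
time_s: 28.5
ee_pos: [531.9, 230.3, 81.5]
ee_rot: [179.9, -0.0, 100.0]
force: [-0.2, 0.2, -3.0]
gripper_width: 55.7
gripper_force: 30.0
```

Run:
```python
from h import *
for k in range(3):
    p,d=optics.grab_frame("scene"); s=env.state(); e=s["ee_pos"]; print(e,s["ee_rot"][2],s["force"])
W=cloud("scene",d); fingers("scene",W,e,40,136,60)
cv2.imwrite("pics/t7.png",cv2.resize(p[100:190,240:350,::-1],(733,600),interpolation=cv2.INTER_CUBIC))
```

```text
[531.83516581 230.30751137  81.4094338 ] 100.03390451526627 [ 0.11421954  0.57782648 -2.785295  ]
[531.7523956  230.26380451  81.31116863] 100.03078721127534 [-0.0038145  -0.07961784 -2.01114162]
[531.68228324 230.22212445  81.21014986] 100.02845701876811 [-0.43825713  0.57895497 -2.8951167 ]
scene 40 45 [[22.0, -39.0], [48.0, 50.0]]
scene 48 39 [[22.0, -35.0], [45.0, 49.0]]
scene 56 33 [[21.0, -33.0], [38.0, 39.0]]
scene 64 8 [[22.0, -38.0], [38.0, 38.0]]
scene 72 19 [[24.0, -41.0], [39.0, 35.0]]
scene 80 16 [[22.0, -42.0], [39.0, 38.0]]
scene 88 48 [[-19.0, -54.0], [38.0, 27.0]]
scene 96 85 [[-16.0, -59.0], [37.0, 26.0]]
scene 104 40 [[-17.0, -58.0], [35.0, -9.0]]
scene 112 47 [[-28.0, -41.0], [38.0, -7.0]]
scene 120 205 [[-28.0, -39.0], [41.0, 35.0]]
scene 128 70 [[-31.0, -32.0], [42.0, 24.0]]
```

View pics/t7.png

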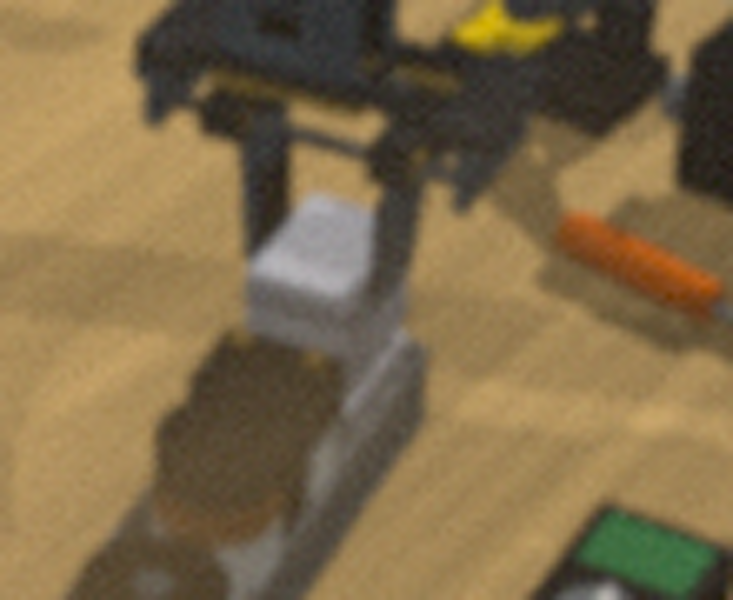

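Call:
send_rows:
  targets:
    - [[0,0,0,0.001,0,-0.01,1],[0,0,0,0,0,-0.01,1],[0,0,0,0,0,0,1],[0,0,0,0,0,0,1],[0,0,0,0,0,0,1],[0,0,0,0,0,0,1]]

```text
time_s: 29.25
ee_pos: [531.7, 230.1, 76.8]
ee_rot: [180.0, -0.0, 100.0]
force: [0.2, -0.3, -2.0]
gripper_width: 55.8
gripper_force: 30.0
```

Call:
send_rows:
  targets:
    - [[0,0,0,0.001,0,-0.005,1],[0,0,0,0,0,-0.005,1],[0,0,0,0,0,0,1],[0,0,0,0,0,0,1],[0,0,0,0,0,0,1],[0,0,0,0,0,0,1]]

```text
time_s: 29.85
ee_pos: [531.9, 230.1, 74.8]
ee_rot: [180.0, 0.0, 100.0]
force: [-0.5, 0.2, -2.7]
gripper_width: 55.6
gripper_force: 30.0
```

Call:
send_rows:
  targets:
    - [[0,0,0,0,0,-0.003,1],[0,0,0,0,0,-0.002,1],[0,0,0,0,0,0,1],[0,0,0,0,0,0,1],[0,0,0,0,0,0,1]]

```text
time_s: 30.35
ee_pos: [531.9, 230.2, 74.0]
ee_rot: [180.0, -0.0, 100.0]
force: [-0.6, -0.6, -0.0]
gripper_width: 55.8
gripper_force: 30.0
```

Call:
send_rows:
  targets:
    - [[0,0,0,0,0,0,-0.1],[0,0,0,0,0,0,-0.3],[0,0,0,0,0,0,-0.6],[0,0,0,0,0,0,-1],[0,0,0,0,0,0,-1],[0,0,0,0,0,0.05,-1],[0,0,0,0,0,0.15,-1],[0,0,0,0,0,0.2,-1],[0,0,0,0,0,0.2,-1]]

```text
time_s: 31.25
ee_pos: [531.6, 230.0, 195.6]
ee_rot: [-180.0, 0.0, 100.0]
force: [0.6, 0.3, 0.3]
gripper_width: 90.9
gripper_force: 0.0
```

Call:
send_rows:
  targets:
    - [[0,0,0,-0.05,0.05,0.05,-1],[0,0,0,-0.15,0.1,0.05,-1],[0,0,0,-0.15,0.1,0,-1],[0,0,0,-0.15,0.15,0,-1],[0,0,0,-0.15,0.15,0,-1],[0,0,0,-0.15,0.15,0,-1],[0,0,0,-0.1,0.15,0,-1],[0,0,0,0,0.1,0,-1],[0,0,0,0,0,0,-1]]

```text
time_s: 32.15
ee_pos: [350.6, 422.3, 213.6]
ee_rot: [180.0, -0.0, 100.2]
force: [-0.0, -1.1, -0.1]
gripper_width: 91.2
gripper_force: 0.0
```

Run:
```python
from h import *
s=env.state(); print(s["ee_pos"],s["force"])
def lid(W,c0,h):
    m=(abs(W[...,2]-h)<4)&(np.hypot(W[...,0]-c0[0],W[...,1]-c0[1])<55); w=W[m][:,:2].astype(np.float32)
    v=np.linalg.eigh(np.cov(w.T))[1][:,1]; r=cv2.minAreaRect(w)
    return np.round(w.mean(0),1),round(float(np.degrees(np.arctan2(-v[0]*np.sign(v[1]),abs(v[1])))),1),np.round(r[0],1),np.round(r[1],1),round(r[2],1),len(w)
for c,dx in [("top",0),("scene",4)]:
    for k in range(3):
        p,d=optics.grab_frame(c); W=cloud(c,d); print(c,"top lid",*lid(W,(531.5+dx,231),120))
    for n,q in dict(battery=(542,165),jar=(554,108),reel=(565,41)).items(): rect(c,n,W,q,h=62 if n=="reel" else 98)
    # side walls: compare upper and lower tin faces in box frame at +x side
    a=np.radians(10); l=(W[...,:2]-[532,230.8])@np.array([[np.cos(a),-np.sin(a)],[np.sin(a),np.cos(a)]])
    for lo,hi in [(53,60),(66,85),(85,115)]:
        m=(W[...,2]>lo)&(W[...,2]<hi)&(abs(l[...,1])<30)&(abs(l[...,0])<36)
        if m.sum(): print(c,lo,hi,m.sum(),"local x pct",np.round(np.percentile(l[m][:,0],[5,50,95]),1))
    if c=="scene": A=p[100:200,230:350,::-1]
    else: B=p[140:240,160:280,::-1]
cv2.imwrite("pics/f8.png",cv2.resize(np.hstack([A,B]),(800,333),interpolation=cv2.INTER_CUBIC))
```

```text
[350.60819742 422.27263936 213.56761804] [-0.03344615 -1.0770497  -0.08077241]
top top lid [530.1 229.3] 12.0 [530.8 229.4] [56.1 75.5] 9.9 557
top top lid [530.4 229.6] 11.5 [531.1 229.6] [56.8 75.1] 9.8 553
top top lid [530.2 229.2] 10.2 [530.9 229.6] [56.4 75.3] 10.0 567
top battery 0.63 c [539.8 163. ] sz [59.2 46.5] ang 10.6 z 97.9 mid [539.9 162.1]
top jar 0.93 c [553.6 108.8] sz [56.7 57.1] ang 7.7 z 98.5 mid [553.4 107.8]
top reel 0.81 c [566.2  40.5] sz [67.9 67.5] ang 6.3 z 61.4 mid [566.3  40.8]
top 53 60 8 local x pct [-28.2 -27.8 -27.3]
top 66 85 38 local x pct [-29.7 -29.1 -28.3]
top 85 115 60 local x pct [-29.6 -28.9 -15.9]
scene top lid [535.6 229.1] 3.8 [534.8 230.3] [57.  80.9] 11.2 225
scene top lid [536.  230.1] 10.5 [534.8 228.6] [56.4 81.6] 9.0 231
scene top lid [535.8 229.3] 11.7 [535.3 228. ] [57.  81.6] 10.1 225
scene battery 0.78 c [545.5 158.2] sz [64.9 74.7] ang 7.0 z 97.2 mid [546.2 164.7]
scene jar 0.97 c [557.2 108.4] sz [59.1 55.5] ang 45.6 z 97.4 mid [557.6 109.1]
scene reel 0.91 c [569.3  43.3] sz [63.5 77.4] ang 36.2 z 61.0 mid [571.1  41.4]
scene 53 60 14 local x pct [29.  30.4 31.4]
scene 66 85 35 local x pct [27.7 29.6 30.9]
scene 85 115 59 local x pct [-16.1  29.   31. ]
```

View pics/f8.png

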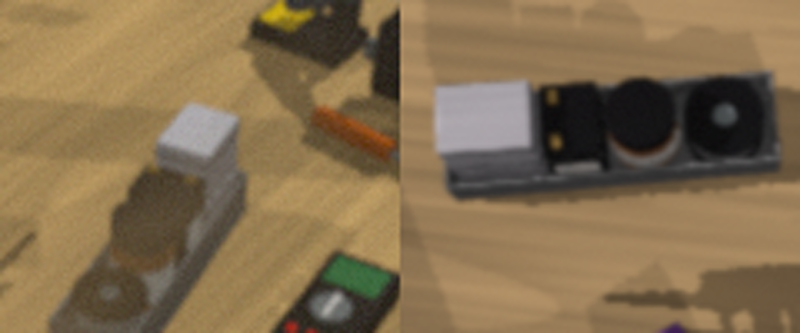

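```bash
python3 -c "
from workcell import env
print(env.job_done())"
```

```text
the job is handed in; nothing more can be done
None
```

I handed the job in at about 32 s on the robot clock: the battery and jar stand upright in the gap between the tin and the reel, and the second tin sits on the lower one, about 1.5 mm out by the cameras.

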